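# One shot of preserving oil on a turned bush in the parts store

## Task

The bare steel bush is standing in front of the yellow pump canister, ready to be sprayed with preserving oil before it goes on the shelf. Push the canister's yellow nozzle cap fully down from above, hold it down for a moment, then let it spring back up. Leave the blue-capped solvent canister unpressed, and leave the bush standing where it is.

Things in the scene. Friction and masses are not known exactly. Their poses are not given: they have to be found in the camera images.
- oil_top (a point): Centre of the flat top of the YELLOW nozzle cap, 200 mm above the bench when up; moves with the cap. The cap: a disc 44 mm across, 12 mm thick, may be pushed anywhere on top. It tops an upright aluminium canister (72 mm across, yellow band, shoulder up to 158 mm) fixed to a steel plate on the bench. z up; a thin yellow spout reaches 48 mm out along -x, just below the top, towards the bush.
- oil_cap (a joint): How far the yellow cap is pressed straight down, in m: 0 up, 0.012 at its firm stop. It is sprung: starts to move at about 5 N, reaches the stop at about 10 N, and returns by itself when released.
- solvent_cap (a joint): The same for the BLUE nozzle cap, which must stay up. Its canister is of the same make and size, with a blue band, on its own fixed plate across the bench's middle line from the yellow one (axes at least 240 mm apart); either colour may be on the left.
- bush_mid (a point): Centre (half-way up) of the bare steel bush, a loose flanged ring 60 mm across and 42 mm tall, z up. It stands on the yellow canister's 8 mm thick plate, about 105 mm from the canister's axis on the spout's side. Not to be moved. Black rings of the same shape stand before the blue canister and on the bench's middle line, beyond the canisters.
There are look-alikes about, which are no part of the job. Leave any brown look-alike of the part that bears solvent_cap alone.

How it is judged:
By the outcome, as a careful person would: the job done as asked, in the order asked, and still so for the second after the job is handed in, with the robot touching nothing.
It also fails if it takes over 29 s, if anything falls off the work surface, if the arm or the gripper's body presses on something with over 40 N, if the wrist force passes 120 N, or if a joint passes its speed limit or range.

## Robot

A 6-joint arm with a two-finger parallel gripper is mounted at the origin on the work surface. World frame = base frame: x ahead of the robot, y to its left, z up, the work surface at z = 0. Lengths are in mm, angles in rad, forces in N, time in s.
With the tool pointing down it reaches from about 275 to 750 mm from the base axis. Payload 10.2 kg.
Tool frame: the origin (TCP) lies at the very end of the fingers, on their centre line; the grasp point (between the pads) lies 19 mm behind it; z points along the fingers, x is the direction in which the jaws open and shut, and the axes are right-handed (so a half turn about z gives the same grasp; the last joint's range is limited). The gripper opens to 85 mm and grips with 20 to 120 N. Pads are 22 mm wide; open, the fingers measure 114 mm over their backs; the gripper's body (76 mm by 85 mm) begins 54 mm behind the grasp point. The pads swing forward as they close: fully open they stand 13 mm farther back than shut.
Start: joints at [1.031, 0.313, 1.498, -0, 1.331, -0.223], TCP at [163.565, 498.876, 231.294] pointing down, gripper open.
Joint ranges: [-2.94, 2.94], [-0.97, 2.17], [0.19, 2.56], [-1.23, 4.37], [0.02, 3.11], [-2.88, 2.88]. Speed limits (rad/s): [2.39, 2.39, 3.01, 3.14, 3.14, 3.14].

## Interface

Orientations are given as a unit quaternion [w, x, y, z].
In Python, from rig import ctrl, cams gives the robot as it stands.
- The arm moves only by the tool play_rows, never from a script. Its argument "steps" is a list of rows, each a list of 2 entries, a list of its own where there are three numbers: the shift along the tool's x, y, z normalised to -1 to 1, where 1 is 0.75 m, then the turn, a rotation vector about the tool's x, y, z normalised to -1 to 1, where 1 is 45 degrees. A call has 1 to 20 rows; each row shifts and turns the commanded pose from where the row before left it, along the tool's axes as they then stand; what a row does not reach is not made up. A row lasts 1/10 s, in which the tool goes at most 50 mm and 8.59 degrees, less where a joint would pass 70% of its speed; a pose out of reach is approached as far as the arm can. A call with a number of a shift or a turn outside -1 to 1 is refused whole. A call with a gripper value outside its range is refused whole. "grip" is the closure, from 0 (fully open) to 1 (shut), set as the call begins (left out, the last holds). The fingers move at their own pace and stop on an object; "squeeze" is the grip in N (left out, the last holds). Time passes only in rows, so rows that do not move let the fingers close. It gives the time, the measured TCP pose, the force and the opening at its end, in the units of the state.
- ctrl.sense(): the state, without advancing time (a new reading comes with each control period).
- cams.capture(name): name is "scene" or "top"; returns the picture (420x560x3 uint8, red, green, blue); there is no depth.
- cams.camera_info(name): a dict with "fx", "fy", "cx", "cy" (pixels), "dist_coeffs" ([k1, k2, p1, p2, k3] as OpenCV has them; the pictures are not rectified), "xyz" and "attitude" of the camera in the world. Camera axes: x right, y up, looking along -z (the intrinsics and any distortion apply to the point x, -y, -z); pixel columns grow to the right and rows downward; lengths in mm; the calibration is good to about 2 mm. A picture is of the moment at which its call begins. camera_info takes no time and is no camera call.
- ctrl.finish_job(): hands the job in, once; it reports no verdict.
Trained networks look in the newest picture that a camera, given by its name, has taken for a name from the list of things; names that differ only in an ending like _2 or _b are one class to them, and where a whole thing is asked for, a point or a joint stands for the part that bears it (a point fixed in the world has none). Each returns a list of dicts, best first, with "p" (0 to 1); they miss things now and then, are a little off and sometimes report something else, mostly with a low value. They report only what shows in the picture. A call takes as long as a camera call. They do not tell look-alikes from the thing itself.
- cams.search_frame(camera, thing): "rect" ([centre column, centre row, width, height] in pixels, round what is visible of it).
- cams.tip_of(camera, thing): "pixel" ([column, row] in pixels: a listed point, or the origin of a listed thing).
The state is a dict: "time_s": time; "joints": joint angles; "dq": joint speeds; "tau": joint torques, N m; "eef_pos": TCP position; "ee_rot": TCP orientation; "force": force on the tool from outside, world axes, zero at the start; "wrist_torque": the same for the moment, N m; "grip_width": opening from 0.0 (shut) to 1.0 (fully open).
Only numpy, scipy, OpenCV 4.12 (cv2) and the standard library are available. Lean on these libraries where they do the work, as an engineer would, in place of code of your own. Each camera call takes 0.05 s, during which the arm holds its last target.

## Working session

There is one attempt and no reset: what is moved stays moved. The work goes in short steps, Python scripts to look and compute and a tool call to move; the robot and the scene stay as the last step left them, time stands still between calls to the robot, and variables do not carry over. Pictures are saved under pics/ and viewed, and the job is handed in when it is done.

Besides the shell and the picture viewer there is one more tool, called after "Emit:" by a JSON object that holds its "op" and its "data". play_rows: Moves the arm, as the interface text tells. Its arguments: {"type":"object","properties":{"steps":{"type":"array"},"grip":{"type":"number"},"squeeze":{"type":"number"}},"required":["steps"]}

```bash
mkdir -p pics
cat > h.py <<'E'
import numpy as np, cv2
from rig import ctrl, cams
from scipy.spatial.transform import Rotation as R
def info(n):
    c=cams.camera_info(n); K=np.array([[c['fx'],0,c['cx']],[0,c['fy'],c['cy']],[0,0,1.]])
    a=np.array(c['attitude'],float)
    Rm=R.from_quat([a[1],a[2],a[3],a[0]]).as_matrix() if a.size==4 else a.reshape(3,3)
    return K,np.array(c['dist_coeffs'],float),np.array(c['xyz'],float),Rm
def ray(n,px):
    K,d,p,Rm=info(n); u=cv2.undistortPoints(np.array([[px]],float),K,d)[0,0]
    v=Rm@np.array([u[0],-u[1],-1]); return p,v/np.linalg.norm(v)
def atz(n,px,z):
    p,v=ray(n,px); return p+v*(z-p[2])/v[2]
def proj(n,P):
    K,d,p,Rm=info(n); q=Rm.T@(np.array(P,float)-p); q=q*[1,-1,-1]
    return cv2.projectPoints(q.reshape(1,1,3),np.zeros(3),np.zeros(3),K,d)[0].ravel()
E
python3 - <<'E'
from h import *
for n in ['scene','top']:
    im=cams.capture(n); cv2.imwrite(f'pics/{n}0.png',im[:,:,::-1])
    print(cams.camera_info(n))
    for t in ['oil_top','solvent_cap','bush_mid']:
        for r in cams.tip_of(n,t): print(n,t,r, atz(n,r['pixel'],{'oil_top':200,'solvent_cap':200,'bush_mid':29}[t]).round(1))
    for r in cams.search_frame(n,'oil_cap'): print(n,r)
print(ctrl.sense())
E
```

```text
{'fx': 385.00554469907115, 'fy': 385.00554469907115, 'cx': 284.87647634100705, 'cy': 208.52617649115092, 'dist_coeffs': array([-0.07120181,  0.        ,  0.        ,  0.        ,  0.        ]), 'xyz': array([1161.99195927, -379.31870272,  570.83729722]), 'attitude': array([0.74637663, 0.43021681, 0.24103339, 0.44692093])}
scene oil_top {'pixel': [219.0, 189.2], 'p': 0.55} [ 497.6 -154.1  200. ]Traceback (most recent call last):
  File "<stdin>", line 6, in <module>
ValueError: it knows: bush_mid, oil_top
```

Run:
```python
from h import *
for n in ['scene','top']:
    im=cams.capture(n); cv2.imwrite(f'pics/{n}1.png',im[:,:,::-1])
    for t,z in [('oil_top',200),('bush_mid',29)]:
        for r in cams.tip_of(n,t): print(n,t,r, atz(n,r['pixel'],z).round(1))
    for t in ['oil_cap','solvent_cap']:
      try:
        for r in cams.search_frame(n,t): print(n,t,r)
      except Exception as e: print(e)
print(cams.camera_info('top'))
print(ctrl.sense())
```

```text
scene oil_top {'pixel': [209.3, 235.9], 'p': 0.6} [ 645.8 -227.   200. ]
scene oil_top {'pixel': [217.8, 188.7], 'p': 0.53} [ 494.5 -155.5  200. ]
scene bush_mid {'pixel': [209.8, 237.0], 'p': 0.51} [ 412.7 -157.2   29. ]
scene oil_cap {'rect': [218.1, 195.6, 18.1, 18.9], 'p': 0.59}
scene solvent_cap {'rect': [449.8, 206.2, 29.6, 15.9], 'p': 0.91}
scene solvent_cap {'rect': [355.0, 158.8, 23.6, 19.7], 'p': 0.76}
top oil_top {'pixel': [360.1, 228.8], 'p': 0.93} [ 503.3 -156.4  200. ]
top bush_mid {'pixel': [346.7, 289.7], 'p': 0.59} [ 392.2 -156.4   29. ]
top oil_cap {'rect': [362.6, 237.4, 25.7, 43.0], 'p': 0.83}
top solvent_cap {'rect': [135.1, 113.9, 28.0, 44.6], 'p': 0.63}
top solvent_cap {'rect': [157.1, 252.8, 23.0, 47.5], 'p': 0.56}
{'fx': 441.52357679553285, 'fy': 441.52357679553285, 'cx': 275.63251155020896, 'cy': 207.61814552152384, 'dist_coeffs': array([-0.0513245,  0.       ,  0.       ,  0.       ,  0.       ]), 'xyz': array([416.10782428,  -7.06422269, 981.97552914]), 'attitude': array([-0.7037504 , -0.05702238,  0.05579224,  0.705954  ])}
{'time_s': 0.6, 'joints': array([ 1.03057619e+00,  3.12876689e-01,  1.49772734e+00, -2.98722929e-05,
        1.33104588e+00, -2.23427205e-01]), 'dq': array([ 0.00127093, -0.00086529, -0.00077072, -0.00053363,  0.00067582,
        0.00190348]), 'tau': array([-1.24445407e-03, -4.12034190e+01, -2.59828860e+01, -2.38988796e-04,
        6.50801139e-04, -9.58681625e-06]), 'eef_pos': array([163.57109817, 498.8490353 , 231.2958073 ]), 'ee_rot': array([ 2.45851370e-05,  8.09788226e-01,  5.86722275e-01, -2.06290945e-05]), 'force': array([-0.19035725,  1.58310543,  0.96381921]), 'wrist_torque': array([ 0.01831693, -0.01991163,  0.02198459]), 'grip_width': 0.9970985123945915}
```

View pics/scene0.png

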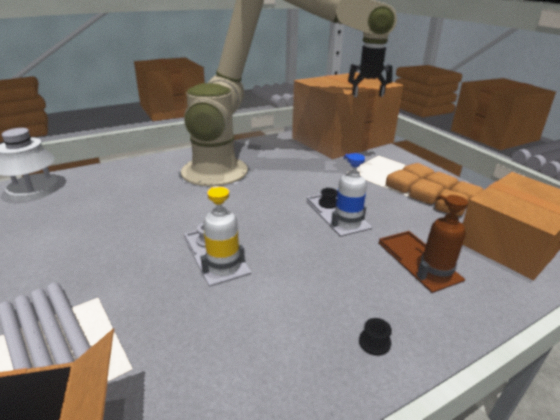

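View pics/top1.png

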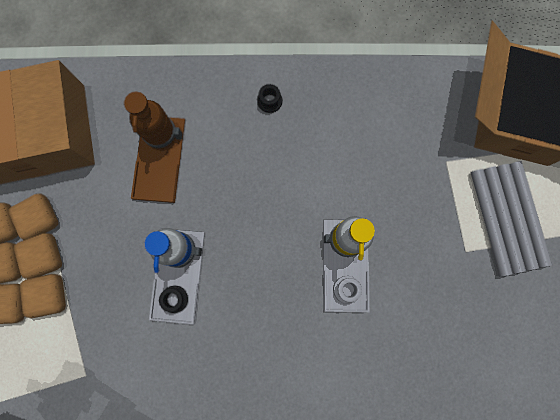

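Candidates (top view): the yellow cap at (360,229), the blue cap at (157,243) and the brown look-alike at (136,103). In the scene view these are (218,190), (355,158) and (453,203). The description picks the yellow one. I'll check it in a crop and triangulate its position.

Run:
```python
from h import *
T=cv2.imread('pics/top1.png');S=cv2.imread('pics/scene0.png')
a=cv2.resize(T[200:320,310:390],None,fx=4,fy=4,interpolation=cv2.INTER_CUBIC);b=cv2.resize(S[175:295,175:255],None,fx=4,fy=4,interpolation=cv2.INTER_CUBIC)
cv2.imwrite('pics/crop.png',np.hstack([a,b]))
h=cv2.cvtColor(T,cv2.COLOR_BGR2HSV);m=cv2.inRange(h,(22,150,120),(35,255,255))
m2=np.zeros_like(m);m2[210:275,330:385]=m[210:275,330:385]
m2=cv2.morphologyEx(m2,cv2.MORPH_OPEN,cv2.getStructuringElement(2,(13,13)))
c=max(cv2.findContours(m2,0,2)[0],key=cv2.contourArea);px,r=cv2.minEnclosingCircle(c);print(px,r,atz('top',px,200))
for q in [(218,189.5),(218,190.5)]:
  p1,v1=ray('top',px);p2,v2=ray('scene',q)
  t=np.linalg.lstsq(np.c_[v1,-v2],p2-p1,rcond=None)[0];print(p1+v1*t[0],p2+v2*t[1])
P=atz('top',px,200);print('reproj scene',proj('scene',P))
print('blue',atz('top',(157,243),200),'brown',atz('top',(136,103),200),'bush',atz('top',(347,289),29))
s=ctrl.sense();w=s['ee_rot'];M=R.from_quat([*w[1:],w[0]]).as_matrix()
print(M.round(3));print('tool shift',M.T@([P[0],P[1],280]-s['eef_pos']))
print((M.T@([P[0],P[1],280]-s['eef_pos']))/750)
```

```text
(362.0, 230.0) 12.083146095275879 [ 501.16117005 -159.70986115  200.        ]
[ 500.90804371 -159.25557412  202.32722888] [ 501.61450333 -157.57082292  202.07519648]
[ 501.13300834 -159.65931921  200.25891708] [ 501.9050034  -157.81944593  199.98373216]
reproj scene [216.9855826  190.53447399]
blue [479.00799083 205.36594349 200.        ] brown [742.39855859 256.348902   200.        ] bush [ 393.63408424 -157.04427267   29.        ]
[[ 0.312  0.95  -0.   ]
 [ 0.95  -0.312 -0.   ]
 [-0.     0.    -1.   ]]
tool shift [-520.62906356  525.9431627   -48.66356841]
[-0.69417208  0.70125755 -0.06488476]
```

View pics/crop.png

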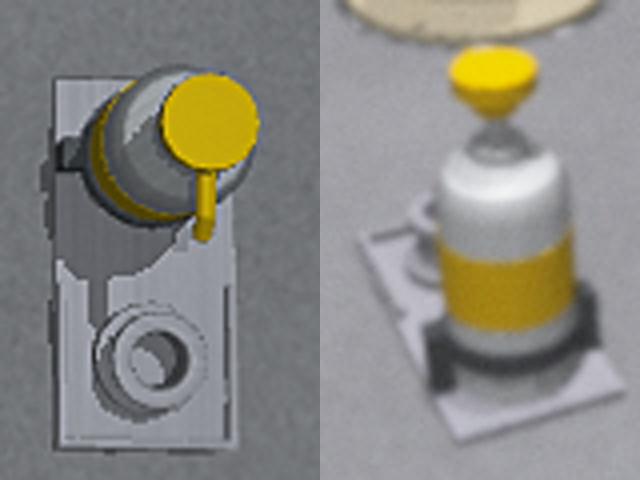

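The left crop shows the yellow cap (image 362,230) with its spout pointing towards the steel bush (image 347,289). The right crop shows the yellow cap and band at (218,190). Both views agree on about (501,-159,200). The fingers shut on the way there, passing well clear of blue.

Emit:
{"op": "play_rows", "data": {"steps": [[[0,0,-0.065],[0,0,0]],[[-0.0365,0.0369,0],[0,0,0]],[[-0.0365,0.0369,0],[0,0,0]],[[-0.0365,0.0369,0],[0,0,0]],[[-0.0365,0.0369,0],[0,0,0]],[[-0.0365,0.0369,0],[0,0,0]],[[-0.0365,0.0369,0],[0,0,0]],[[-0.0365,0.0369,0],[0,0,0]],[[-0.0365,0.0369,0],[0,0,0]],[[-0.0365,0.0369,0],[0,0,0]],[[-0.0365,0.0369,0],[0,0,0]],[[-0.0365,0.0369,0],[0,0,0]],[[-0.0365,0.0369,0],[0,0,0]],[[-0.0365,0.0369,0],[0,0,0]],[[-0.0365,0.0369,0],[0,0,0]],[[-0.0365,0.0369,0],[0,0,0]],[[-0.0365,0.0369,0],[0,0,0]],[[-0.0365,0.0369,0],[0,0,0]],[[-0.0365,0.0369,0],[0,0,0]],[[-0.0365,0.0369,0],[0,0,0]]], "grip": 1, "squeeze": 20}}

```text
time_s: 2.6
eef_pos: [501.7, -160.8, 280.0]
ee_rot: [0.0, 0.81, 0.587, 0.0]
force: [0.8, 0.5, 0.4]
grip_width: -0.004
```

Emit:
{"op": "play_rows", "data": {"steps": [[[0,0,0.04],[0,0,0]],[[0,0,0.04],[0,0,0]],[[0,0,0.01],[0,0,0]],[[0,0,0],[0,0,0]]]}}

```text
time_s: 3.0
eef_pos: [501.0, -159.0, 212.3]
ee_rot: [-0.001, 0.81, 0.587, -0.0]
force: [-0.7, -0.2, 0.7]
grip_width: 0.0
```

Run:
```python
from h import *
s=ctrl.sense();print(s['eef_pos'],s['force'])
T=cams.capture('top')[:,:,::-1];S=cams.capture('scene')[:,:,::-1]
a=cv2.resize(T[190:310,300:400],None,fx=4,fy=4,interpolation=cv2.INTER_CUBIC);b=cv2.resize(S[130:250,165:265],None,fx=4,fy=4,interpolation=cv2.INTER_CUBIC)
cv2.imwrite('pics/c2.png',np.hstack([a,b]))
```

```text
[ 501.01444393 -158.97091647  212.29370972] [-0.7413572  -0.22689571  0.74563275]
```

View pics/c2.png

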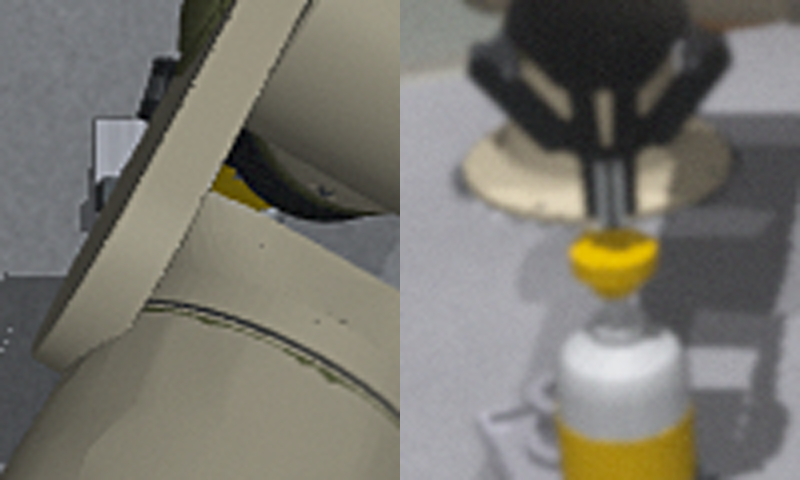

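The shut fingertips are directly above the yellow cap, with the tips at crop (612,225) and the cap at (612,250). Next I'll press slowly.

Emit:
{"op": "play_rows", "data": {"steps": [[[0,0,0.008],[0,0,0]],[[0,0,0.004],[0,0,0]],[[0,0,0.004],[0,0,0]],[[0,0,0.004],[0,0,0]],[[0,0,0.004],[0,0,0]],[[0,0,0.003],[0,0,0]],[[0,0,0],[0,0,0]]]}}

```text
time_s: 3.8
eef_pos: [501.3, -159.2, 192.9]
ee_rot: [0.0, 0.81, 0.587, 0.0]
force: [-1.8, 1.1, 8.1]
grip_width: -0.001
```

Emit:
{"op": "play_rows", "data": {"steps": [[[0,0,0.003],[0,0,0]],[[0,0,0.003],[0,0,0]],[[0,0,0.001],[0,0,0]],[[0,0,0],[0,0,0]]]}}

```text
time_s: 4.2
eef_pos: [501.3, -159.2, 188.1]
ee_rot: [0.001, 0.81, 0.587, 0.0]
force: [-4.3, 2.4, 9.1]
grip_width: 0.003
```

Emit:
{"op": "play_rows", "data": {"steps": [[[0,0,0.0015],[0,0,0]],[[0,0,0],[0,0,0]]]}}

```text
time_s: 4.4
eef_pos: [501.4, -159.2, 188.0]
ee_rot: [0.001, 0.81, 0.587, 0.0]
force: [-6.5, 3.5, 16.7]
grip_width: -0.003
```

The cap is at its stop: z holds at 188.0 while the force rises to 16.7 N, well above the 10 N needed. I'll add a little more and hold.

Emit:
{"op": "play_rows", "data": {"steps": [[[0,0,0.0006],[0,0,0]],[[0,0,0],[0,0,0]],[[0,0,0],[0,0,0]],[[0,0,0],[0,0,0]],[[0,0,0],[0,0,0]],[[0,0,0],[0,0,0]],[[0,0,0],[0,0,0]],[[0,0,0],[0,0,0]],[[0,0,0],[0,0,0]],[[0,0,0],[0,0,0]],[[0,0,0],[0,0,0]],[[0,0,0],[0,0,0]]]}}

```text
time_s: 5.6
eef_pos: [501.4, -159.2, 188.0]
ee_rot: [0.001, 0.81, 0.587, 0.0]
force: [-7.9, 3.4, 20.0]
grip_width: -0.002
```

Run:
```python
from h import *
s=ctrl.sense();print(s['eef_pos'],s['force'])
S=cams.capture('scene')[:,:,::-1]
cv2.imwrite('pics/c3.png',cv2.resize(S[130:250,165:265],None,fx=4,fy=4,interpolation=cv2.INTER_CUBIC))
```

```text
[ 501.42172922 -159.22296661  187.95254059] [-7.88437495  3.40743593 20.03107695]
```

View pics/c3.png

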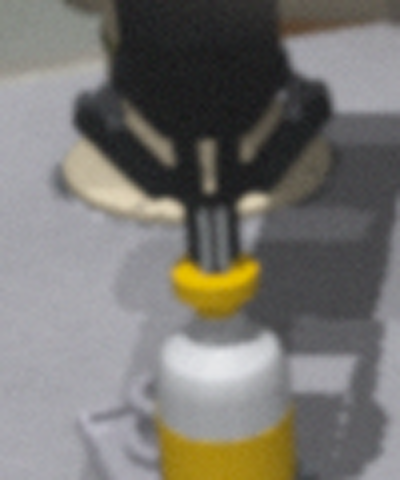

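The cap is visibly lower, at crop row about 280 against 250 before, with the fingers on it. The hold is done. I'll release straight up, then move away sideways towards the start so the top camera can see.

Emit:
{"op": "play_rows", "data": {"steps": [[[0,0,-0.008],[0,0,0]],[[0,0,-0.012],[0,0,0]],[[0,0,-0.03],[0,0,0]],[[0,0,-0.04],[0,0,0]],[[0,0,-0.04],[0,0,0]],[[0.0365,-0.0369,0],[0,0,0]],[[0.0365,-0.0369,0],[0,0,0]],[[0.0365,-0.0369,0],[0,0,0]],[[0.0365,-0.0369,0],[0,0,0]],[[0.0365,-0.0369,0],[0,0,0]],[[0.0365,-0.0369,0],[0,0,0]],[[0.0365,-0.0369,0],[0,0,0]],[[0.0365,-0.0369,0],[0,0,0]],[[0.0365,-0.0369,0],[0,0,0]],[[0.0365,-0.0369,0],[0,0,0]],[[0.0365,-0.0369,0],[0,0,0]],[[0.0365,-0.0369,0],[0,0,0]],[[0.0365,-0.0369,0],[0,0,0]],[[0.0365,-0.0369,0],[0,0,0]],[[0,0,0],[0,0,0]]]}}

```text
time_s: 7.65
eef_pos: [250.4, 328.3, 282.8]
ee_rot: [-0.0, 0.808, 0.589, -0.0]
force: [-0.6, -0.1, -0.4]
grip_width: 0.001
```

Run:
```python
from h import *
s=ctrl.sense();print(s['eef_pos'],s['force'],s['time_s'])
T=cams.capture('top')[:,:,::-1];S=cams.capture('scene')[:,:,::-1]
cv2.imwrite('pics/t4.png',T);cv2.imwrite('pics/s4.png',S)
T0=cv2.imread('pics/top1.png');S0=cv2.imread('pics/scene0.png')
f=lambda A:cv2.resize(A[200:320,310:390],None,fx=2.4,fy=2.4)
g=lambda A:cv2.resize(A[175:295,175:255],None,fx=2.4,fy=2.4)
cv2.imwrite('pics/c4.png',np.hstack([f(T0),f(T),g(S0),g(S)]))
print(np.abs(T.astype(int)-T0)[200:320,310:390].mean(),np.abs(S.astype(int)-S0)[175:295,175:255].mean())
```

```text
[250.36506835 328.27320774 282.80034559] [-0.57633445 -0.07530237 -0.35304625] 7.65
1.1620833333333334 2.3447222222222224
```

View pics/c4.png

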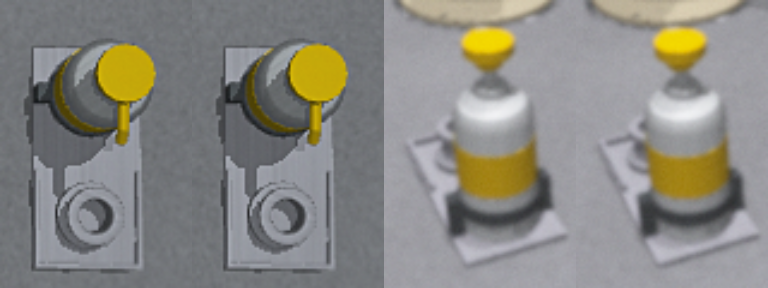

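View pics/s4.png

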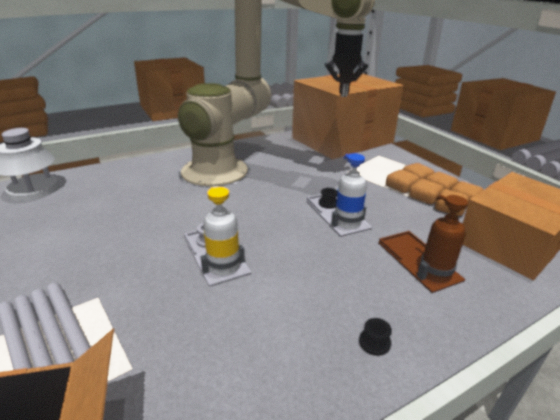

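The before and after crops match: the cap is back up at (218,190), the bush hasn't moved, blue is untouched at (355,158), and the arm is clear.

```bash
python3 -c "
from h import *
print(ctrl.finish_job())"
```

```text
the job is handed in; nothing more can be done
None
```

I pressed the yellow cap from above with the shut fingertips at about (501, -159) mm, held it down for over a second, then released it. The job was handed in at about 7.7 s on the robot's clock.

- **Press:** the fingertips stopped at z = 188.0 mm, which is the full 12 mm of travel. The force there rose to 20 N against a stop force of about 10 N. I also read up to 8 N of sideways force while pressing.
- **After release:** before and after pictures match. The yellow cap is back up, and the steel bush is where it was. The blue canister and the brown look-alike were not touched.
- **Hand-in:** the arm was clear, with the measured force near zero.

One early network result put the yellow cap in the wrong place in the scene view (pixel 209,236, actually near the bush). I rejected it because the top camera and the triangulation agreed on the position I used. No final check failed or disagreed.

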